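# Clear the fallen bottle off the sample carousel

## Robot

A 6-joint arm with a two-finger parallel gripper is mounted at the origin on the work surface. World frame = base frame: x ahead of the robot, y to its left, z up, the work surface at z = 0. Lengths are in m, angles in rad, forces in N, time in s.
With the tool pointing down it reaches from about 0.35 to 0.775 m from the base axis. Payload 5.5 kg.
Tool frame: the origin (TCP) lies midway between the tips of the shut fingers; the grasp point (between the pads) lies grip_point_offset behind it (grip_point_offset is the distance from the TCP to the grasp point, in m); z points along the fingers, y is the direction in which the jaws open and shut (so a half turn about z gives the same grasp; the last joint's range is limited). The gripper opens to 85 mm and grips with 20 to 120 N. Pads are 22 mm wide; open, the fingers measure 114 mm over their backs; the gripper's body (76 mm by 85 mm) begins 54 mm behind the grasp point. The pads swing forward as they close: fully open they stand 13 mm farther back than shut.
Start: joints at [1.027, 0.313, 0.046, 1.304, 0, 1.431], TCP at [0.226, 0.529, 0.231] pointing down, gripper open.
Joint ranges: [-2.76, 2.76], [-0.86, 1.69], [-1.03, 1.26], [-2.2, 2.34], [-1.47, 1.5], [-3.14, 3.14]. Speed limits (rad/s): [2.57, 2.57, 3.14, 3.14, 3.14, 3.14].

## Interface

Orientations are given as a unit quaternion [w, x, y, z].
In Python, from workcell import * gives the robot as it stands.
- The arm moves only by the tool send_rows, never from a script. Its argument "series" is one flat list of numbers, 7 for each row, row after row: the shift along the tool's x, y, z in cm, then the turn, a rotation vector about the tool's x, y, z in degrees, then the opening, from 0 (shut) to 1 (fully open). A call has 1 to 10 rows; each row is the pose to reach, as a shift and turn from the pose commanded when the call began, along the tool's axes at that moment; what a row does not reach only later rows make up. A row lasts 1/12 s, in which the tool goes at most 41.7 mm and 7.16 degrees, less where a joint would pass 70% of its speed; a pose out of reach is approached as far as the arm can. A call with a gripper value outside its range is refused whole. The fingers move at their own pace and stop on an object; "newtons" is the grip in N (left out, the last holds). Time passes only in rows, so rows that repeat a pose let the fingers close. It gives the time, the measured TCP pose, the force and the opening at its end, in the units of the state.
- get_state(): the state, without advancing time (a new reading comes with each control period).
- read_camera(name): name is "scene" or "side" or "wrist"; returns the picture (400x640x3 uint8, blue, green, red); there is no depth.
- camera_info(name): a dict with "K" (3x3 intrinsics, pixels), "xyz" and "attitude" of the camera in the world. Camera axes: x right, y down, z forward; pixel columns grow to the right and rows downward; lengths in m; the calibration is good to about 2 mm. A picture is of the moment at which its call begins: read the wrist's pose just before it. camera_info takes no time and is no camera call; for the wrist camera it gives the pose at the moment of the call.
- hand_in(): hands the job in, once; it reports no verdict.
Trained networks look in the newest picture that a camera, given by its name, has taken for a name from the list of things; names that differ only in an ending like _2 or _b are one class to them, and where a whole thing is asked for, a point or a joint stands for the part that bears it (a point fixed in the world has none). Each returns a list of dicts, best first, with "p" (0 to 1); they miss things now and then, are a little off and sometimes report something else, mostly with a low value. They report only what shows in the picture. A call takes as long as a camera call. They do not tell look-alikes from the thing itself.
- silhouettes(camera, label): "pixels" (400x640 bool, what is visible of it) and "box" ([left, top, width, height] in pixels, round what is visible of it).
The state is a dict: "clock": time; "joint_pos": joint angles; "qvel": joint speeds; "tau": joint torques, N m; "tcp_pos": TCP position; "orientation": TCP orientation; "wrist_force": force on the tool from outside, world axes, zero at the start; "ft_torque": the same for the moment, N m; "finger_gap": finger opening in m.
Only numpy, scipy, OpenCV 4.12 (cv2) and the standard library are available. Lean on these libraries where they do the work, as an engineer would, in place of code of your own. Each camera call takes 0.05 s, during which the arm holds its last target. There are 200 camera calls.

## Task

A square bottle has toppled over on the lower deck of the freely turning sample carousel, on the side away from the robot. Gently turn the carousel until the fallen bottle lies on the robot's side, lift it out from under the upper deck and set it down (not dropped) lying on its side inside the white tray. Keep the three vials standing on the upper deck, do not disturb the other things on the bench, and leave the carousel at rest.

Things in the scene. Friction and masses are not known exactly. Their poses are not given: they have to be found in the camera images.
- bottle: The fallen bottle: white plastic, 100 mm long, lying. Its x axis runs along its length, base to cap; z is up at the start. Origin: mid length, on the face it lies on. From there the 40 x 40 mm body spans x = -50 to +20 mm, a 32 mm square shoulder to +30, a round blue cap of 30 mm diameter to +50. About 110 g. It starts on the lower deck, roughly radial, cap outward.
- bottle_mid (a point): Centre of the fallen bottle (mid length, mid thickness, 20 mm above its lying face).
- bench_mat: Black rubber mat, 240 x 240 x 4 mm, fixed, lying level under the carousel; origin at the centre of its underside, on the bench and on the carousel's axis. Its -x side faces the robot (turned by at most 0.15 rad).
- axis (a point): Point on the carousel's vertical axis, at the top of its grey round upper deck (150 mm above the bench). Upper deck: diameter 220 mm, 8 mm thick (underside at 142 mm), on a central column of 30 mm diameter; it overhangs the inner part of the lower deck. Between the decks are only the column and the fallen bottle.
- carousel (a joint): Angle of the whole two-deck carousel about its vertical axis, counter-clockwise from above (rad). It turns freely without limit, coasts when pushed, and nothing holds it. Its grey round lower deck has a diameter of 290 mm, its top 32 mm above the bench.
- peg0 (a point): Centre of the top end of turning peg 0: an upright steel peg fixed on the upper deck, 12 mm diameter, 42 mm tall (top 192 mm above the bench), 92 mm from the carousel's axis, the four pegs a quarter turn apart.
- peg1 (a point): Centre of the top end of turning peg 1: an upright steel peg fixed on the upper deck, 12 mm diameter, 42 mm tall (top 192 mm above the bench), 92 mm from the carousel's axis, the four pegs a quarter turn apart.
- peg2 (a point): Centre of the top end of turning peg 2: an upright steel peg fixed on the upper deck, 12 mm diameter, 42 mm tall (top 192 mm above the bench), 92 mm from the carousel's axis, the four pegs a quarter turn apart.
- peg3 (a point): Centre of the top end of turning peg 3: an upright steel peg fixed on the upper deck, 12 mm diameter, 42 mm tall (top 192 mm above the bench), 92 mm from the carousel's axis, the four pegs a quarter turn apart.
- vial_a: Small round capped glass vial, 28 mm diameter, 58 mm tall, standing loose on the upper deck about 45 mm from the carousel's axis; origin at the centre of its underside, z up.
- vial_b: Small round capped glass vial, 28 mm diameter, 58 mm tall, standing loose on the upper deck about 45 mm from the carousel's axis; origin at the centre of its underside, z up.
- vial_c: Small round capped glass vial, 28 mm diameter, 58 mm tall, standing loose on the upper deck about 45 mm from the carousel's axis; origin at the centre of its underside, z up.
- tray: Fixed white plastic tray, open on top, 230 mm (its x) by 170 mm (its y), walls 25 mm high and 4 mm thick; origin at the centre of its underside, on the bench. Its floor is 4 to 5 mm above the bench.
- spare_bottle: Another square bottle like the fallen one (40 x 40 mm, 100 mm tall), standing upright on the bench; origin under its base. Leave alone.
- beaker: Glass beaker, 70 mm diameter, 95 mm tall, standing on the bench; origin under its base. Leave alone.
- wash_bottle: White round bottle, 64 mm diameter, 170 mm tall, standing on the bench; origin under its base. Leave alone.
- spatula: Slim steel lab spatula, 190 mm long, up to 12 mm wide, lying on the bench; origin under its middle. Leave alone.
- weigh_boat: Shallow white bowl, 90 mm diameter, 22 mm high, on the bench; origin under its base. Leave alone.
Mind the look-alikes: they are no part of the job. What is shaped like the vial_c but pink or turquoise is not meant.

How it is judged:
On the way, in this order (a step that is already met when the one before it is completed fails the run):
1. the fallen bottle, untouched and still lying on the lower deck, has come round to the robot's side of the carousel (centre at least 40 mm nearer the robot than the axis, along the mat's x) (x of bottle_mid in the frame of bench_mat below -0.04 m and height (world z) of bottle between 0.026 and 0.038 m and horizontal distance between bottle_mid and axis below 0.12 m and contact force between the fingers and bottle below 0.3 N), for 0.2 s.
2. the gripper has lifted the bottle off the deck (height (world z) of bottle_mid above 0.067 m and contact force between the fingers and bottle above 0.5 N), for 0.1 s.
3. the bottle is lowered into the tray, lying, while still held (within 12 mm of the floor) (x of bottle_mid in the frame of tray between -0.075 and 0.075 m and y of bottle_mid in the frame of tray between -0.062 and 0.062 m and angle between bottle's own x axis and vertical between 1.4 and 1.74 rad and height (world z) of bottle_mid below 0.037 m and contact force between the fingers and bottle above 0.5 N), for 0.05 s.
At the end, for the whole second after the job is handed in: Bottle released, at rest, lying level (0.17 rad) on the tray floor, its centre within 75 mm (x) and 62 mm (y) of the tray's; carousel still (under 0.1 rad/s); the three vials upright on the upper deck; the five other bench things within 30 mm of their starts (x of bottle_mid in the frame of tray between -0.075 and 0.075 m and y of bottle_mid in the frame of tray between -0.062 and 0.062 m and angle between bottle's own x axis and vertical between 1.4 and 1.74 rad and height (world z) of bottle_mid below 0.031 m and linear speed of bottle below 0.02 m/s and contact force between the fingers and bottle below 0.1 N and velocity of joint carousel between -0.1 and 0.1 rad/s and angle between each of vial_a, vial_b, vial_c's own z axis and vertical below 0.15 rad and height (world z) of each of vial_a, vial_b, vial_c above 0.14 m and horizontal distance between each of vial_a, vial_b, vial_c and axis below 0.1 m and distance of each of spare_bottle, beaker, wash_bottle, spatula, weigh_boat from where it was at the start of the episode below 0.03 m); the robot touches nothing.
It fails at once if a vial on the upper deck is knocked over or off (angle between any of vial_a, vial_b, vial_c's own z axis and vertical above 0.5 rad).
It fails at once if the carousel is spun wildly (over 4 rad/s) (velocity of joint carousel above 4 rad/s or velocity of joint carousel below -4 rad/s).
It fails at once if a bystander on the bench is pushed more than 30 mm (distance of any of spare_bottle, beaker, wash_bottle, spatula, weigh_boat from where it was at the start of the episode above 0.03 m).
It also fails if it takes over 72 s, if anything falls off the work surface, if the arm or the gripper's body presses on something with over 40 N, if the wrist force passes 120 N, or if a joint passes its speed limit or range.

## Working session

There is one attempt and no reset: what is moved stays moved. The work goes in short steps, Python scripts to look and compute and a tool call to move; the robot and the scene stay as the last step left them, time stands still between calls to the robot, and variables do not carry over. Pictures are saved under pics/ and viewed, about 8 in all and at most 12, crops included, and the job is handed in when it is done.

Besides the shell and the picture viewer there is one more tool, called after ">>>" by a JSON object that holds its "op" and its "data". send_rows: Moves the arm, as the interface text tells. Its arguments: {"type":"object","properties":{"series":{"type":"array"},"newtons":{"type":"number"}},"required":["series"]}

```bash
mkdir -p pics; ls; python3 - <<'E'
from workcell import *
import cv2,numpy as np
s=get_state(); print(s)
for c in ["scene","side"]:
    im=read_camera(c); cv2.imwrite(f"pics/{c}0.png",im)
    i=camera_info(c); print(c,i)
E
```

```text
pics
{'clock': 0.0, 'joint_pos': array([ 1.02738300e+00,  3.13994125e-01,  4.49810537e-02,  1.30355027e+00,
       -2.44484130e-05,  1.43121580e+00]), 'qvel': array([-0.00218927, -0.00035388,  0.00020494,  0.00146046, -0.00076278,
        0.00032959]), 'tau': array([ 1.59401818e-03, -4.80626750e+01,  2.98532724e+01,  1.91081723e-02,
       -1.79333369e-04, -2.24368236e-06]), 'tcp_pos': array([0.22569367, 0.52832272, 0.23041325]), 'orientation': array([-2.84367335e-04,  2.00547074e-01,  9.79683668e-01, -8.36584907e-04]), 'wrist_force': array([ 0.49971406,  0.59651765, -0.51734774]), 'ft_torque': array([ 0.04179323,  0.05114889, -0.00207422]), 'finger_gap': 0.08554501029564347}
scene {'K': array([[372.2494014 ,   0.        , 322.33808002],
       [  0.        , 372.2494014 , 199.45581815],
       [  0.        ,   0.        ,   1.        ]]), 'xyz': array([ 0.93089558, -0.48262347,  0.8072731 ]), 'attitude': array([-0.3526576 ,  0.88828757,  0.2739441 , -0.10738915])}
side {'K': array([[438.57981191,   0.        , 314.94792561],
       [  0.        , 438.57981191, 198.46138527],
       [  0.        ,   0.        ,   1.        ]]), 'xyz': array([0.5776266 , 0.73827433, 0.92302698]), 'attitude': array([ 0.00289761, -0.01952814,  0.93409818, -0.35646998])}
```

View pics/scene0.png

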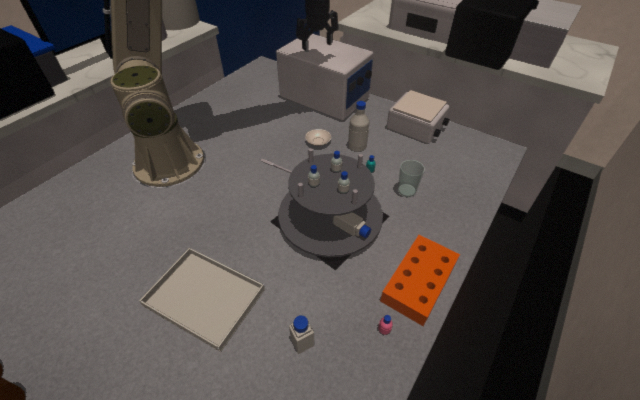

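View pics/side0.png

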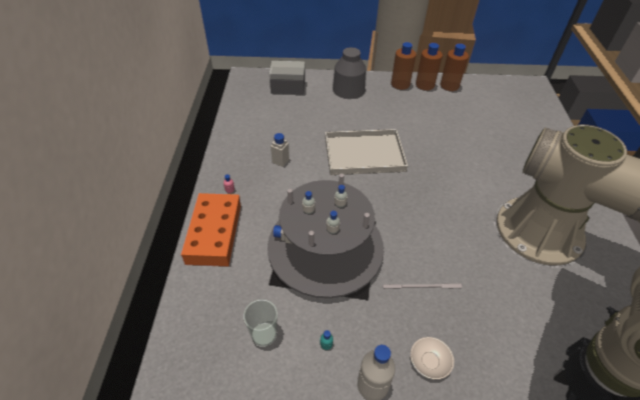

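The scene view shows the fallen bottle at (352,225) with its cap at (364,231), under the deck. The tray is at (203,297) and the pegs are near (311,152), (360,156), (300,184) and (355,192). In the side view the pegs are near (290,192), (341,177), (367,214) and (311,233), and the cap shows at (279,232).

```bash
cat > h.py <<'E'
from workcell import *
import cv2,numpy as np
from scipy.spatial.transform import Rotation as R
def rot(q): return R.from_quat(np.roll(q,-1))
def ray(info,px,z):
    d=rot(info["attitude"]).apply(np.linalg.inv(info["K"])@[px[0],px[1],1.])
    return info["xyz"]+d*(z-info["xyz"][2])/d[2]
def proj(info,p):
    c=rot(info["attitude"]).inv().apply(np.atleast_2d(p)-info["xyz"]); u=(info["K"]@c.T).T
    return u[:,:2]/u[:,2:]
E
python3 - <<'E'
from h import *
np.set_printoptions(precision=3,suppress=True)
I={c:camera_info(c) for c in ("scene","side")}
for c in I: read_camera(c)
for px in [(290,190),(341,176),(367,213),(311,232)]: print("side peg",ray(I["side"],px,.192))
for px in [(311,150),(360,154),(300,184),(355,191)]: print("scene peg",ray(I["scene"],px,.192))
for l,z in [("tray",.012),("bottle",.05),("spare_bottle",.05),("bench_mat",0.004),("spatula",0),("vial_a",.18),("weigh_boat",.01),("wash_bottle",.085),("beaker",.05)]:
  for c in I:
    for d in silhouettes(c,l)[:5]:
        m=d["pixels"]; ys,xs=np.nonzero(m)
        print(l,c,round(d["p"],2),d["box"],m.sum(),ray(I[c],(xs.mean(),ys.mean()),z)[:2], end=" ")
        if l in("tray","bench_mat"):
            r=cv2.minAreaRect(np.array([ray(I[c],(x,y),.025 if l=="tray" else .004)[:2] for x,y in zip(xs,ys)],np.float32)); print(r,end="")
        print()
a=cv2.resize(cv2.imread("pics/scene0.png")[135:275,255:405],None,fx=4,fy=4,interpolation=cv2.INTER_CUBIC)
cv2.imwrite("pics/crop.png",a)
E
```

```text
side peg [0.654 0.063 0.192]
side peg [0.538 0.012 0.192]
side peg [0.482 0.123 0.192]
side peg [0.601 0.18  0.192]
scene peg [0.483 0.126 0.192]
scene peg [0.596 0.184 0.192]
scene peg [0.535 0.009 0.192]
scene peg [0.654 0.062 0.192]
tray scene 0.69 [141.1, 251.8, 123.9, 98.3] 7030 [ 0.459 -0.282] ((0.4587634205818176, -0.2789302468299866), (0.24031350016593933, 0.17665325105190277), 6.206624507904053)
tray scene 0.35 [277.7, 150.9, 104.8, 103.4] 7480 [0.542 0.125] ((0.5379469990730286, 0.15317142009735107), (0.2923881709575653, 0.4177611172199249), 24.39223289489746)
tray side 0.92 [322.0, 128.6, 83.8, 45.8] 3273 [ 0.457 -0.275] ((0.458353191614151, -0.2662646472454071), (0.23324544727802277, 0.19463014602661133), 6.2681732177734375)
tray side 0.61 [270.2, 270.5, 98.3, 29.4] 307 [0.582 0.205] ((0.5836277604103088, 0.20846308767795563), (0.036936014890670776, 0.2327008992433548), 84.0374984741211)
tray side 0.49 [357.6, 345.0, 36.8, 52.3] 1607 [0.458 0.401] ((0.4582584500312805, 0.4011787474155426), (0.12070946395397186, 0.06876310706138611), 74.37006378173828)
bottle scene 0.83 [3
[... 1433 characters left out ...]
, 175.6, 10.1, 17.0] 137 [0.801 0.04 ] 
vial_a side 0.54 [320.4, 330.5, 12.8, 21.4] 199 [0.566 0.409] 
weigh_boat scene 0.84 [304.9, 125.3, 26.5, 18.5] 316 [0.33  0.377] 
weigh_boat scene 0.49 [346.7, 102.6, 21.7, 49.0] 761 [0.422 0.501] 
weigh_boat side 0.76 [409.3, 337.1, 47.2, 39.2] 1409 [0.338 0.362] 
wash_bottle scene 0.74 [349.4, 102.6, 20.6, 50.0] 767 [0.47 0.41] 
wash_bottle side 0.78 [358.7, 345.4, 35.0, 53.1] 1614 [0.468 0.428] 
beaker scene 0.92 [398.9, 161.7, 25.8, 37.6] 788 [0.694 0.327] 
beaker scene 0.45 [279.0, 149.3, 104.2, 109.6] 7155 [0.561 0.093] 
beaker scene 0.22 [345.6, 101.4, 24.7, 51.3] 810 [0.446 0.454] 
beaker side 0.88 [243.9, 297.9, 33.5, 51.5] 1254 [0.702 0.316]
```

View pics/crop.png

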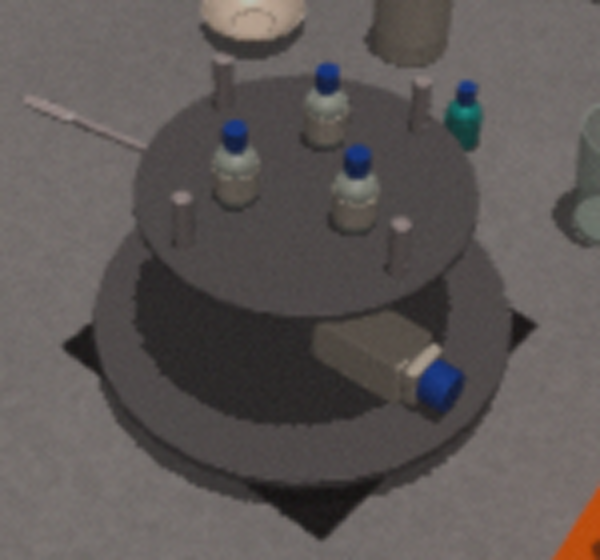

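The crop confirms the geometry: pegs about a quarter turn apart round (0.568,0.095), three vials inboard, and the bottle roughly radial with its cap at crop pixel (440,386). The teal and pink vials are off the carousel.

I plan to grip the peg at −110°, carry it clockwise in an arc (the tool turning with it), then grasp the bottle with a tilted tool.

```bash
python3 - <<'E'
from h import *
import workcell
np.set_printoptions(precision=4,suppress=True)
print("gpo",getattr(workcell,"grip_point_offset",None))
i=camera_info("scene"); f=lambda c,z:ray(i,(255+c[0]/4,135+c[1]/4),z)
ax=np.array([.568,.095])
cap=f((440,386),.052); print("cap",cap)
for n,c,z in [("top shoulder corner",(437,340),.072),("bottom near corner",(397,403),.034),("top body near corner",(400,365),.072)]: print(n,f(c,z))
d=cap[:2]-ax; print("r,ang",np.hypot(*d),np.degrees(np.arctan2(*d[::-1])))
s=get_state(); T=rot(s["orientation"]); print(T.as_matrix())
# target: peg at -110
P=np.mean([[.538,.012],[.535,.009]],0); th=np.degrees(np.arctan2(*(P-ax)[::-1])); print("peg",P,th)
print("dx tool cm (to z=.24):",100*T.inv().apply(np.r_[P,.24]-s["tcp_pos"]))
E
```

```text
gpo 0.0187
cap [0.6872 0.0744 0.052 ]
top shoulder corner [0.6733 0.0914 0.072 ]
bottom near corner [0.6652 0.0596 0.034 ]
top body near corner [0.6643 0.0601 0.072 ]
r,ang 0.12100042594527079 -9.788744554619345
[[-0.9196  0.3929  0.0001]
 [ 0.3929  0.9196  0.0001]
 [-0.      0.0001 -1.    ]]
peg [0.5365 0.0105] -110.44450263594314
dx tool cm (to z=.24): [-48.9212 -35.4598  -0.87  ]
```

>>> {"op": "send_rows", "data": {"series": [-24.5,-17.7,-1.5,0,0,-46,0.6,-24.5,-17.7,-1.5,0,0,-46,0.6,-24.5,-17.7,-1.5,0,0,-46,0.6,-24.5,-17.7,-1.5,0,0,-46,0.6,-24.5,-17.7,-1.5,0,0,-46,0.6,-24.5,-17.7,-1.5,0,0,-46,0.6,-24.5,-17.7,-1.5,0,0,-46,0.6,-24.5,-17.7,-1.5,0,0,-46,0.6,-24.5,-17.7,-1.5,0,0,-46,0.6], "newtons": 20}}

```text
clock: 1.85
tcp_pos: [0.385, 0.265, 0.2468]
orientation: [0.001, -0.195, 0.981, -0.001]
wrist_force: [-0.4, 0.4, -0.5]
finger_gap: 0.0515
```

```bash
cat >> h.py <<'E'
def goto(p,Rt):
    "shift (cm) and rotvec (deg) in tool axes from the present pose"
    s=get_state(); T=rot(s["orientation"])
    print("clock %.2f"%s["clock"],"tcp",s["tcp_pos"],"q",s["joint_pos"],"F",s["wrist_force"],"gap %.4f"%s["finger_gap"])
    print("shift",100*T.inv().apply(p-s["tcp_pos"]),"turn",np.degrees((T.inv()*Rt).as_rotvec()))
def down(az): # tool down, jaw (y) azimuth az deg
    a=np.radians(az); y=[np.cos(a),np.sin(a),0]; z=[0,0,-1.]; return R.from_matrix(np.c_[np.cross(y,z),y,z])
np.set_printoptions(precision=3,suppress=True)
E
python3 -c "
from h import *
goto([.5365,.0105,.245],down(159.6))"
```

```text
clock 1.85 tcp [0.385 0.265 0.247] q [ 0.432  0.099 -0.185  1.285 -0.003  0.04 ] F [-0.36   0.365 -0.517] gap 0.0515
shift [ -4.269 -29.303   0.261] turn [ -0.171   0.032 -47.129]
```

>>> {"op": "send_rows", "data": {"series": [-4.3,-29.3,0.2,0,0,-47,0.6,-4.3,-29.3,0.2,0,0,-47,0.6,-4.3,-29.3,0.2,0,0,-47,0.6,-4.3,-29.3,0.2,0,0,-47,0.6,-4.3,-29.3,0.2,0,0,-47,0.6,-4.3,-29.3,0.2,0,0,-47,0.6,-4.3,-29.3,0.2,0,0,-47,0.6,-4.3,-29.3,0.2,0,0,-47,0.6,-4.3,-29.3,0.2,0,0,-47,0.6,-4.3,-29.3,0.2,0,0,-47,0.6]}}

```text
clock: 2.68
tcp_pos: [0.5358, 0.0151, 0.2437]
orientation: [-0.0, -0.571, 0.821, 0.0]
wrist_force: [-0.1, 0.8, -0.6]
finger_gap: 0.0511
```

```bash
python3 -c "
from h import *
goto([.5365,.0105,.162],down(159.6))
cv2.imwrite('pics/w1.png',read_camera('wrist')); print(camera_info('wrist'), proj(camera_info('wrist'),[[.5365,.0105,.192],[.568,.095,.15]]))"
```

```text
clock 2.68 tcp [0.536 0.015 0.244] q [-0.122  0.235 -0.029  1.308  0.    -1.337] F [-0.084  0.785 -0.641] gap 0.0511
shift [ 0.409 -0.228  8.173] turn [0.044 0.011 0.023]
{'K': array([[281.782,   0.   , 319.548],
       [  0.   , 281.782, 201.022],
       [  0.   ,   0.   ,   1.   ]]), 'xyz': array([ 0.512, -0.046,  0.387]), 'attitude': array([0.023, 0.175, 0.976, 0.131])} [[315.221 212.15 ]
 [316.104 289.259]]
```

View pics/w1.png

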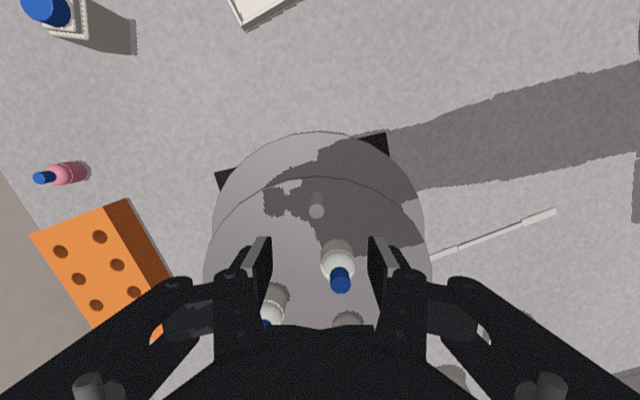

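The wrist view shows the peg with its top near (316,212), as predicted, and the vials inboard at (338,265) and (272,300). I'm descending over the peg.

>>> {"op": "send_rows", "data": {"series": [0.4,-0.2,1,0,0,0,0.5,0.4,-0.2,2.5,0,0,0,0.5,0.4,-0.2,4,0,0,0,0.5,0.4,-0.2,5.5,0,0,0,0.5,0.4,-0.2,7,0,0,0,0.5,0.4,-0.2,8.1,0,0,0,0.5,0.4,-0.2,8.1,0,0,0,0.4]}}

```text
clock: 3.32
tcp_pos: [0.533, 0.0138, 0.1605]
orientation: [-0.002, -0.573, 0.819, 0.002]
wrist_force: [-1.2, -0.0, 0.3]
finger_gap: 0.0343
```

>>> {"op": "send_rows", "data": {"series": [0,0,0,0,0,0,0.25,0,0,0,0,0,0,0.2,0,0,0,0,0,0,0.1,0,0,0,0,0,0,0,0,0,0,0,0,0,0,0,0,0,0,0,0,0], "newtons": 20}}

```text
clock: 3.82
tcp_pos: [0.5365, 0.0124, 0.1643]
orientation: [0.001, -0.573, 0.82, -0.0]
wrist_force: [1.4, 3.3, 3.6]
finger_gap: 0.0111
```

```bash
python3 -c "
from h import *
goto([.5365,.0105,.162],down(159.6))
s=get_state(); T=rot(s['orientation'])
c=T.inv().apply(np.r_[.568,.095,s['tcp_pos'][2]]-s['tcp_pos'])*100; print('axis in tool',c)
c[2]=0
for k in [0,2.5,2.5,5.5]: pass
for a in [1,3,6,10,14.5,19,24,29,34,39,5,10,15,20,25,30,35,40,45,50]:
    Q=R.from_euler('z',a,degrees=True); print(a,c-Q.apply(c))
"
```

```text
clock 3.82 tcp [0.536 0.012 0.164] q [-0.127  0.267 -0.184  1.118  0.001 -1.347] F [1.445 3.287 3.59 ] gap 0.0111
shift [ 0.178 -0.068  0.225] turn [-0.104  0.087  0.283]
axis in tool [-8.84  -0.12   0.014]
1 [-0.003  0.154  0.   ]
3 [-0.018  0.463  0.   ]
6 [-0.061  0.923  0.   ]
10 [-0.155  1.533  0.   ]
14.5 [-0.312  2.21   0.   ]
19 [-0.521  2.872  0.   ]
24 [-0.813  3.585  0.   ]
29 [-1.167  4.271  0.   ]
34 [-1.579  4.923  0.   ]
39 [-2.046  5.537  0.   ]
5 [-0.044  0.77   0.   ]
10 [-0.155  1.533  0.   ]
15 [-0.332  2.284  0.   ]
20 [-0.574  3.016  0.   ]
25 [-0.879  3.725  0.   ]
30 [-1.245  4.404  0.   ]
35 [-1.668  5.049  0.   ]
40 [-2.146  5.654  0.   ]
45 [-2.674  6.216  0.   ]
50 [-3.25   6.729  0.   ]
```

>>> {"op": "send_rows", "data": {"series": [0,0.16,0,0,0,1,0,-0.01,0.48,0,0,0,3,0,-0.05,0.95,0,0,0,6,0,-0.14,1.58,0,0,0,10,0,-0.29,2.28,0,0,0,14.5,0,-0.5,2.96,0,0,0,19,0,-0.79,3.7,0,0,0,24,0,-1.14,4.41,0,0,0,29,0,-1.56,5.09,0,0,0,34,0,-2.03,5.73,0,0,0,39,0]}}

```text
clock: 4.65
tcp_pos: [0.4912, 0.0514, 0.1643]
orientation: [0.003, -0.264, 0.965, -0.0]
wrist_force: [6.4, 3.7, -0.3]
finger_gap: 0.0111
```

```bash
python3 -c "
from h import *
goto([.5365,.0105,.162],down(159.6))
s=get_state();d=s['tcp_pos'][:2]-[.568,.095];print(np.hypot(*d),np.degrees(np.arctan2(d[1],d[0])))
for a in range(5,51,5):
    Q=R.from_euler('z',a,degrees=True); c=np.r_[-9.1,0,0]; print(a,c-Q.apply(c))
"
```

```text
clock 4.65 tcp [0.491 0.051 0.164] q [-0.059  0.185 -0.29   1.09   0.002 -0.593] F [ 6.376  3.67  -0.285] gap 0.0111
shift [-1.821 -5.831  0.249] turn [ -0.205   0.266 -39.035]
0.08833028568307456 -150.4554087461348
5 [-0.035  0.793  0.   ]
10 [-0.138  1.58   0.   ]
15 [-0.31   2.355  0.   ]
20 [-0.549  3.112  0.   ]
25 [-0.853  3.846  0.   ]
30 [-1.219  4.55   0.   ]
35 [-1.646  5.22   0.   ]
40 [-2.129  5.849  0.   ]
45 [-2.665  6.435  0.   ]
50 [-3.251  6.971  0.   ]
```

>>> {"op": "send_rows", "data": {"series": [-0.04,0.8,0,0,0,5,0,-0.14,1.58,0,0,0,10,0,-0.31,2.35,0,0,0,15,0,-0.55,3.1,0,0,0,20,0,-0.85,3.83,0,0,0,25,0,-1.22,4.53,0,0,0,30,0,-1.65,5.2,0,0,0,35,0,-2.13,5.83,0,0,0,40,0,-2.66,6.42,0,0,0,45,0,-3.25,6.95,0,0,0,50,0]}}

```text
clock: 5.48
tcp_pos: [0.4854, 0.1262, 0.1644]
orientation: [0.004, 0.169, 0.986, -0.001]
wrist_force: [11.1, -4.5, -3.5]
finger_gap: 0.0111
```

>>> {"op": "send_rows", "data": {"series": [-0.04,0.8,0,0,0,5,0,-0.14,1.58,0,0,0,10,0,-0.31,2.35,0,0,0,15,0,-0.55,3.1,0,0,0,20,0,-0.85,3.83,0,0,0,25,0,-1.22,4.53,0,0,0,30,0,-1.65,5.2,0,0,0,35,0,-2.13,5.83,0,0,0,40,0,-2.66,6.42,0,0,0,45,0,-3.25,6.95,0,0,0,50,0]}}

```text
clock: 6.32
tcp_pos: [0.5379, 0.1781, 0.1643]
orientation: [0.005, 0.571, 0.821, -0.002]
wrist_force: [7.4, -13.9, 3.7]
finger_gap: 0.0111
```

```bash
python3 -c "
from h import *
goto([.5365,.0105,.162],down(159.6))
s=get_state();d=s['tcp_pos'][:2]-[.568,.095];print(np.hypot(*d),np.degrees(np.arctan2(d[1],d[0])))
"
```

```text
clock 6.32 tcp [0.538 0.178 0.164] q [ 0.183  0.322 -0.108  1.137 -0.009  1.398] F [  7.411 -13.885   3.685] gap 0.0111
shift [-15.657  -5.969   0.371] turn [  -0.629    0.436 -139.226]
0.0883532861022774 109.89293167700588
```

>>> {"op": "send_rows", "data": {"series": [-0.08,0.71,0,0,0,4.5,0,-0.21,1.42,0,0,0,9,0,-0.38,2.05,0,0,0,13,0,-0.55,2.58,0,0,0,16.5,0,-0.7,2.96,0,0,0,19,0,-0.8,3.19,0,0,0,20.5,0,-0.85,3.31,0,0,0,21.3,0,-0.85,3.33,0,0,0,21.5,0,-0.85,3.33,0,0,0,21.5,0]}}

```text
clock: 7.07
tcp_pos: [0.5698, 0.1834, 0.1643]
orientation: [0.003, 0.712, 0.702, -0.001]
wrist_force: [0.6, -7.7, 5.5]
finger_gap: 0.0108
```

```bash
python3 -c "
from h import *
goto([.5365,.0105,.162],down(159.6))
s=get_state();d=s['tcp_pos'][:2]-[.568,.095];print(np.hypot(*d),np.degrees(np.arctan2(d[1],d[0])))
for c in ('scene','side'): cv2.imwrite(f'pics/{c}2.png',read_camera(c))
a=[cv2.resize(cv2.imread(f'pics/{c}2.png')[y:y+150,x:x+200],None,fx=4,fy=4,interpolation=2)[:,:] for c,y,x in(('scene',135,235),)]
cv2.imwrite('pics/c2.png',a[0])
"
```

```text
clock 7.07 tcp [0.57  0.183 0.164] q [ 0.18   0.384 -0.018  1.168 -0.005  1.765] F [ 0.578 -7.676  5.539] gap 0.0108
shift [-17.331  -3.088   0.303] turn [  -0.347    0.258 -160.419]
0.08838623324946336 88.80165932689692
```

View pics/c2.png

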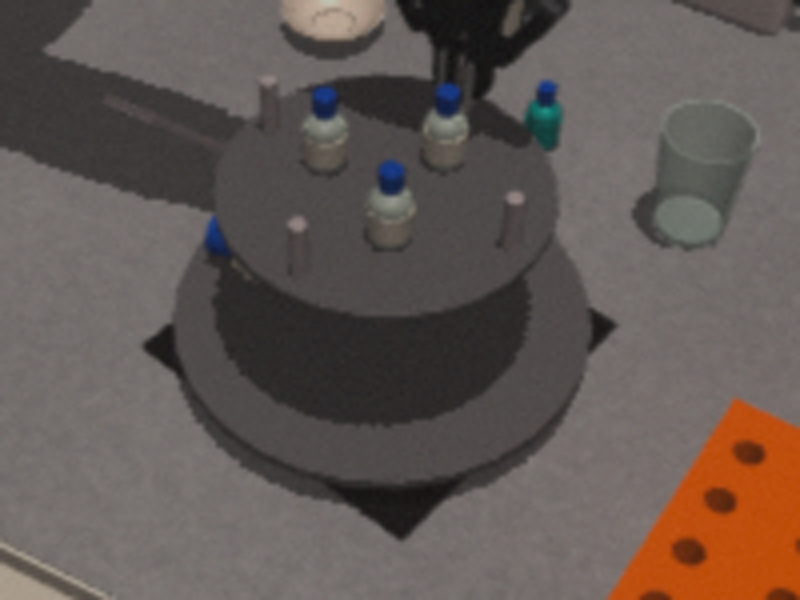

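The bottle has come round: its cap shows at crop (218,236) on the robot's side. All three vials are standing. Next I release the peg and rise.

>>> {"op": "send_rows", "data": {"series": [0,0,0,0,0,0,0.3,0,0,0,0,0,0,0.35,0,0,0,0,0,0,0.35,0,0,-2,0,0,0,0.35,0,0,-5,0,0,0,0.4,0,0,-8,0,0,0,0.5,0,0,-10,0,0,0,0.7,0,0,-10,0,0,0,1]}}

```text
clock: 7.83
tcp_pos: [0.5706, 0.1867, 0.2682]
orientation: [0.002, 0.711, 0.703, 0.003]
wrist_force: [-0.5, 0.8, 1.0]
finger_gap: 0.0651
```

```bash
cat >> h.py <<'E'
def tilt(head,below): # tool heading az, angle below horizontal; jaw horizontal
    h,b=np.radians([head,below]); z=np.array([np.cos(h)*np.cos(b),np.sin(h)*np.cos(b),-np.sin(b)])
    y=np.array([-np.sin(h),np.cos(h),0]); return R.from_matrix(np.c_[np.cross(y,z),y,z])
E
python3 -c "
from h import *
i=camera_info('scene'); c=ray(i,(235+218/4,135+236/4),.052); j=camera_info('side')
d=c[:2]-[.568,.095]; print('cap',c,np.hypot(*d),np.degrees(np.arctan2(*d[::-1])))
goto([.40,.07,.28],tilt(9.5,50))
print(silhouettes('scene','bottle')[:2] and [(x['p'],x['box']) for x in silhouettes('scene','bottle')])
print([(x['p'],x['box']) for x in silhouettes('side','bottle')])
"
```

```text
cap [0.444 0.071 0.052] 0.1260947326114639 -169.17804286396213
clock 7.83 tcp [0.571 0.187 0.268] q [0.182 0.352 0.19  1.401 0.    1.764] F [-0.498  0.777  0.99 ] gap 0.0651
shift [-11.85  -16.917  -1.322] turn [-34.412 -28.821 -95.679]
[(0.4, [274.0, 212.5, 119.0, 56.1])]
[(0.42, [359.8, 230.9, 20.2, 16.3]), (0.15, [359.0, 345.8, 36.7, 53.1])]
```

>>> {"op": "send_rows", "data": {"series": [-11.9,-16.9,-1.3,-34.4,-28.8,-95.7,1,-11.9,-16.9,-1.3,-34.4,-28.8,-95.7,1,-11.9,-16.9,-1.3,-34.4,-28.8,-95.7,1,-11.9,-16.9,-1.3,-34.4,-28.8,-95.7,1,-11.9,-16.9,-1.3,-34.4,-28.8,-95.7,1,-11.9,-16.9,-1.3,-34.4,-28.8,-95.7,1,-11.9,-16.9,-1.3,-34.4,-28.8,-95.7,1,-11.9,-16.9,-1.3,-34.4,-28.8,-95.7,1,-11.9,-16.9,-1.3,-34.4,-28.8,-95.7,1,-11.9,-16.9,-1.3,-34.4,-28.8,-95.7,1]}}

```text
clock: 8.82
tcp_pos: [0.3971, 0.0693, 0.2742]
orientation: [0.247, 0.201, 0.948, 0.02]
wrist_force: [0.5, 1.0, 0.3]
finger_gap: 0.0854
```

```bash
python3 -c "
from h import *
goto([.40,.07,.28],tilt(9.5,50))
"
```

```text
clock 8.82 tcp [0.397 0.069 0.274] q [ 0.03  -0.442 -0.676  0.84  -0.075  0.428] F [0.48  0.964 0.266] gap 0.0854
shift [-0.466  0.255 -0.375] turn [-11.119  -9.782 -30.435]
```

>>> {"op": "send_rows", "data": {"series": [-0.5,0.3,-0.4,-11.1,-9.8,-30.4,1,-0.5,0.3,-0.4,-11.1,-9.8,-30.4,1,-0.5,0.3,-0.4,-11.1,-9.8,-30.4,1,-0.5,0.3,-0.4,-11.1,-9.8,-30.4,1,-0.5,0.3,-0.4,-11.1,-9.8,-30.4,1,-0.5,0.3,-0.4,-11.1,-9.8,-30.4,1]}}

```text
clock: 9.32
tcp_pos: [0.3997, 0.0694, 0.2792]
orientation: [0.34, -0.074, 0.937, 0.028]
wrist_force: [0.0, -0.2, 0.9]
finger_gap: 0.0853
```

```bash
python3 -c "
from h import *
goto([.41,.07,.13],tilt(9.5,50))
i=camera_info('wrist'); im=read_camera('wrist'); cv2.imwrite('pics/w3.png',im); print(i)
print(proj(i,[[.568,.095,.15],[.444,.071,.052],[.488,.080,.052]]))
for x in silhouettes('wrist','bottle'): print(x['p'],x['box'])
"
```

```text
clock 9.32 tcp [0.4   0.069 0.279] q [-0.204 -0.618 -0.839  0.687  0.231 -0.281] F [ 0.008 -0.194  0.86 ] gap 0.0853
shift [ 8.782 -0.143 12.105] turn [-0.156 -0.101 -0.438]
{'K': array([[281.782,   0.   , 319.548],
       [  0.   , 281.782, 201.022],
       [  0.   ,   0.   ,   1.   ]]), 'xyz': array([0.259, 0.047, 0.346]), 'attitude': array([0.3  , 0.576, 0.673, 0.353])}
[[318.81  214.28 ]
 [314.614  82.402]
 [316.718 114.779]]
0.97 [299.3, 70.8, 37.5, 80.8]
```

View pics/w3.png

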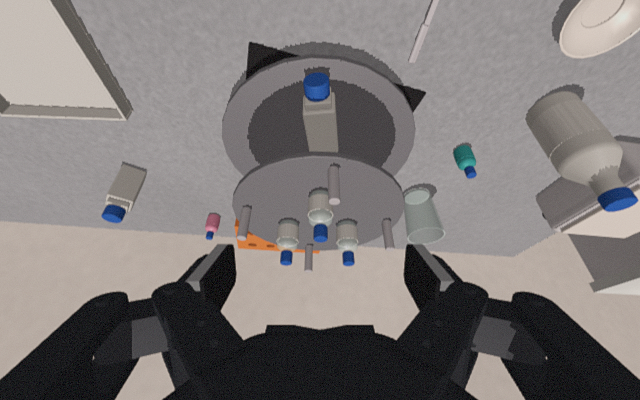

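The wrist view (upside down) shows the bottle clear on the robot's side: cap at (317,86), body down to (321,151) where the deck edge hides it. All the vials are upright. From here I fit the bottle pose.

```bash
python3 -c "
from h import *
read_camera('wrist'); i=camera_info('wrist')
x=silhouettes('wrist','bottle')[0]; m=x['pixels']
L=[];Rr=[]
for y in range(74,150,4):
    xs=np.nonzero(m[y])[0]; a,b=ray(i,(xs[0],y),.072),ray(i,(xs[-1]+1,y),.072); print(y,xs[0],xs[-1],a[:2],b[:2],round(np.linalg.norm(a-b),4))
    if y>=108: L.append(((a+b)/2)[:2])
L=np.array(L); p=np.polyfit(L[:,0],L[:,1],1); print('yaw',np.degrees(np.arctan(p[0])),'y at x=.45,.5:',np.polyval(p,[.45,.5]))
hsv=cv2.cvtColor(cv2.imread('pics/w3.png'),cv2.COLOR_BGR2HSV); b=cv2.inRange(hsv,(100,120,40),(130,255,255)); b[110:]=0; b[:,:280]=0;b[:,360:]=0
ys,xs=np.nonzero(b); print('cap',xs.mean(),ys.mean(),xs.min(),xs.max(),ys.min(),ys.max(), ray(i,(xs.mean(),ys.mean()),.058), ray(i,(xs.mean(),ys.min()),.052))
print(cv2.cvtColor(cv2.imread('pics/w3.png'),cv2.COLOR_BGR2GRAY)[88:112,316])
"
```

```text
74 306 328 [0.427 0.06 ] [0.423 0.084] 0.024
78 303 329 [0.432 0.057] [0.427 0.085] 0.0285
82 303 329 [0.436 0.058] [0.432 0.086] 0.0289
86 304 330 [0.441 0.059] [0.436 0.088] 0.0293
90 305 332 [0.446 0.061] [0.441 0.091] 0.0308
94 304 334 [0.451 0.06 ] [0.445 0.094] 0.0345
98 303 334 [0.456 0.06 ] [0.45  0.095] 0.0361
102 303 335 [0.461 0.06 ] [0.455 0.098] 0.0377
106 303 335 [0.467 0.061] [0.461 0.099] 0.0382
110 303 335 [0.472 0.061] [0.466 0.1  ] 0.0388
114 303 336 [0.478 0.062] [0.472 0.102] 0.0405
118 304 336 [0.483 0.064] [0.477 0.103] 0.0399
122 304 336 [0.489 0.065] [0.483 0.105] 0.0405
126 305 337 [0.495 0.066] [0.489 0.107] 0.0411
130 305 337 [0.502 0.067] [0.495 0.108] 0.0417
134 306 337 [0.508 0.069] [0.502 0.11 ] 0.041
138 307 337 [0.515 0.071] [0.509 0.111] 0.0404
142 308 338 [0.521 0.073] [0.515 0.114] 0.041
146 309 338 [0.528 0.076] [0.522 0.115] 0.0403
yaw 14.604929861790648 y at x=.45,.5: [0.076 0.089]
cap 316.33226837060704 86.34504792332268 303 329 73 100 [0.448 0.074 0.058] [0.436 0.072 0.052]
[ 98  91  96  92  95  87  87  86  87  89  73  50  52  80 126 146 134 125
 123 125 120 118 127 138]
```

```bash
python3 -c "
from h import *
T=tilt(14.5,40); z=T.apply([0,0,1]); G=np.array([.471,.0815,.056]); t=G+.0187*z
goto(t-.11*z,T)
"
```

```text
clock 9.52 tcp [0.402 0.07  0.282] q [-0.199 -0.615 -0.833  0.688  0.228 -0.275] F [-0.91   1.238  0.473] gap 0.0851
shift [10.7   -0.677 12.867] turn [-3.759 -9.987 -4.019]
```

>>> {"op": "send_rows", "data": {"series": [2,-0.1,2.6,-1,-2.5,-1,1,4.5,-0.3,5.2,-1.5,-4,-1.6,1,7,-0.4,8,-2.5,-6.5,-2.6,1,9.5,-0.6,11,-3.4,-9,-3.6,1,10.7,-0.7,12.9,-3.8,-10,-4,1,10.7,-0.7,12.9,-3.8,-10,-4,1,10.7,-0.7,12.9,-3.8,-10,-4,1]}}

```text
clock: 10.1
tcp_pos: [0.4264, 0.0326, 0.2257]
orientation: [0.4, -0.12, 0.907, 0.06]
wrist_force: [-0.0, 0.0, 0.2]
finger_gap: 0.0851
```

```bash
python3 -c "
from h import *
T=tilt(14.5,40); z=T.apply([0,0,1]); G=np.array([.471,.0815,.056]); t=G+.0187*z
goto(t-.11*z,T)
goto(t,T)
i=camera_info('wrist'); im=read_camera('wrist'); cv2.imwrite('pics/w4.png',im)
print(proj(i,[[.436,.072,.052],[.465,.08,.072],t]))
"
```

```text
clock 10.10 tcp [0.426 0.033 0.226] q [-0.517 -0.565 -1.026  0.455  0.559 -0.585] F [-0.002  0.046  0.18 ] gap 0.0851
shift [9.197 3.488 6.464] turn [ 1.191 -2.244 -0.017]
clock 10.10 tcp [0.426 0.033 0.226] q [-0.517 -0.565 -1.026  0.455  0.559 -0.585] F [-0.002  0.046  0.18 ] gap 0.0851
shift [ 8.766  3.259 17.453] turn [ 1.191 -2.244 -0.017]
[[356.973  66.399]
 [354.867 108.166]
 [350.546 103.054]]
```

View pics/w4.png

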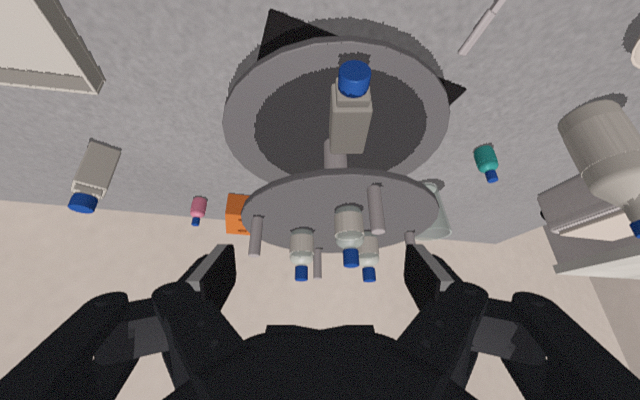

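The arm stopped with j3 at its −1.03 limit. I'll fit its kinematics from the logged joint/TCP pairs so I can choose a feasible approach.

```bash
cat > kin.py <<'E'
from h import *
from scipy.optimize import least_squares
D=np.array([[1.02738,.31399,.04498,1.30355,0,1.43122,.22569,.52832,.23041],[.432,.099,-.185,1.285,-.003,.04,.385,.265,.247],
[-.122,.235,-.029,1.308,0,-1.337,.5358,.0151,.2437],[-.127,.267,-.184,1.118,.001,-1.347,.5365,.0124,.1643],
[.182,.352,.19,1.401,0,1.764,.5706,.1867,.2682],[.03,-.442,-.676,.84,-.075,.428,.3971,.0693,.2742],
[-.204,-.618,-.839,.687,.231,-.281,.3997,.0694,.2792],[-.517,-.565,-1.026,.455,.559,-.585,.4264,.0326,.2257],
[.18,.384,-.018,1.168,-.005,1.765,.5698,.1834,.1643]])
LO=[-2.76,-.86,-1.03,-2.2,-1.47,-3.14]; HI=[2.76,1.69,1.26,2.34,1.5,3.14]
def fk(k,q,s5=1):
    L1,c1,L2,c2,h,d,ox,oz,L4=k
    a=q[1]+c1; b=q[1]-q[2]+c2; p=q[1]-q[2]+q[3]
    P=np.array([L1*np.sin(a)+L2*np.cos(b),d,h+L1*np.cos(a)-L2*np.sin(b)])
    Rp=R.from_euler('y',p); R5=Rp*R.from_euler('z',s5*q[4])
    P=P+Rp.apply([ox,0,oz])+R5.apply([L4,0,0])
    z1=R.from_euler('z',q[0])
    # tool axes: z=fwd, y=left (at q6=0), x=y×z
    Rt=z1*R5*R.from_euler('x',q[5])
    M=Rt.as_matrix(); return z1.apply(P),R.from_matrix(np.c_[np.cross(M[:,1],M[:,0]),M[:,1],M[:,0]])
def fit(s5):
    f=lambda k:np.concatenate([fk(k,r[:6],s5)[0]-r[6:] for r in D]+[.002*(np.array(k)-k0)])
    k0=[.4,0,.4,0,.2,.08,.05,0,.25]
    return least_squares(f,k0)
S=min((1,-1),key=lambda s:fit(s).cost); K=fit(S).x
def ik(p,Rt,q0=(0,-.4,-.8,.6,.2,0)):
    def f(q):
        P,r=fk(K,q,S); return np.r_[(P-p)*10,(r.inv()*Rt).as_rotvec()*2]
    s=least_squares(f,q0,bounds=(LO,HI)); P,r=fk(K,s.x,S)
    return s.x,np.linalg.norm(P-p)*1000,np.degrees((r.inv()*Rt).magnitude())
E
python3 - <<'E'
from kin import *
print(S,K,[round(1000*np.linalg.norm(fk(K,r[:6],S)[0]-r[6:]),1) for r in D])
s=get_state(); P,r=fk(K,s["joint_pos"],S); print(P-s["tcp_pos"],np.degrees((r.inv()*rot(s["orientation"])).magnitude()))
for head in (0,14.5):
  for b in (35,40,45,50,55,60):
    T=tilt(head,b); z=T.apply([0,0,1]); G=np.array([.471,.0815,.056]); t=G+.0187*z
    for bk in (0,.06,.10): print(head,b,bk,*ik(t-bk*z,T))
E
```

```text
1 [ 0.519 -0.002  0.413 -0.139  0.231  0.08   0.141  0.001  0.3  ] [np.float64(0.1), np.float64(0.3), np.float64(0.2), np.float64(0.1), np.float64(0.3), np.float64(0.3), np.float64(0.1), np.float64(0.2), np.float64(0.2)]
[ 0. -0.  0.] 2.5906912572123054e-14
0 35 0 [ 0.113  0.034 -1.03  -0.107 -0.155  0.108] 31.838418288337728 19.878306672279525
0 35 0.06 [ 0.146 -0.153 -1.03   0.107 -0.183  0.141] 34.787649482430304 21.138864727608894
0 35 0.1 [ 0.173 -0.282 -1.03   0.241 -0.202  0.164] 36.330220666618494 21.188141652746033
0 40 0 [ 0.079  0.028 -1.03  -0.081 -0.106  0.074] 25.69497028965354 16.030552439676107
0 40 0.06 [ 0.098 -0.164 -1.03   0.126 -0.12   0.092] 27.721360304327316 16.795107664299397
0 40 0.1 [ 0.11  -0.298 -1.03   0.256 -0.126  0.101] 28.4115052797241 16.525833633123263
0 45 0 [ 0.054  0.024 -1.03  -0.058 -0.07   0.05 ] 19.497030255552893 12.155782108567653
0 45 0.06 [ 0.064 -0.169 -1.03   0.14  -0.076  0.058] 20.524280770393002 12.410059284528774
0 45 0.1 [ 0.068 -0.303 -1.03   0.265 -0.076  0.061] 20.33225527569433 11.817738578218183
0 50 0 [ 0.035  0.023 -1.03  -
[... 1780 characters left out ...]
0627058714632 7.5943418891581524
14.5 50 0.1 [-0.244 -0.311 -1.03   0.335  0.299 -0.43 ] 11.223650128567717 6.540313791908867
14.5 55 0 [-0.117  0.018 -1.03   0.017  0.202 -0.322] 6.538695075544859 4.114241987883516
14.5 55 0.06 [-0.163 -0.174 -1.03   0.203  0.228 -0.361] 5.360932809577175 3.2562624114181054
14.5 55 0.1 [-0.204 -0.306 -1.03   0.32   0.252 -0.392] 3.3152928449043273 1.9343759061254389
14.5 60 0 [-0.101  0.02  -1.03   0.029  0.174 -0.311] 0.38895403106873355 0.24375133471377777
14.5 60 0.06 [-0.137 -0.16  -1.006  0.234  0.191 -0.342] 4.8878831651897943e-08 2.936370056785733e-08
14.5 60 0.1 [-0.164 -0.268 -0.972  0.381  0.204 -0.366] 1.7809970926680145e-07 1.005148139165565e-07
```

```bash
cat > plan.py <<'E'
from kin import *
mid=np.array([.4844,.085,.052]); u=np.array([np.cos(np.radians(14.5)),np.sin(np.radians(14.5)),0])
G=mid-.040*u+[0,0,.006]; T=tilt(14.5,60); z=T.apply([0,0,1]); t=G+.0187*z
W={"pre":(t-.10*z,T),"grasp":(t,T),"lift":(t+[0,0,.03],T),"out":(t+[0,0,.035]-.04*u,T)}
for hd in (-50,-40,-30):
    v=np.array([np.cos(np.radians(hd)),np.sin(np.radians(hd)),0]); Th=tilt(hd,60)
    tt=np.array([.458,-.272,.0])-.040*v+.0187*Th.apply([0,0,1])
    W[f"over{hd}"]=(tt+[0,0,.12],Th); W[f"place{hd}"]=(tt+[0,0,.0315],Th)
E
python3 - <<'E'
from plan import *
for n,(p,r) in W.items(): print(n,p,*ik(p,r))
for n in ("pre",): goto(*W[n])
E
```

```text
pre [0.406 0.065 0.128] [-0.206 -0.337 -1.004  0.427  0.223 -0.405] 4.502177670205721e-11 2.4535253395813313e-11
grasp [0.455 0.077 0.042] [-0.126 -0.026 -1.03   0.116  0.182 -0.34 ] 3.7612520453848264 2.324648665962125
lift [0.455 0.077 0.072] [-0.131 -0.109 -1.03   0.161  0.188 -0.338] 0.2732334293215132 0.16723124857390909
out [0.416 0.067 0.077] [-0.18  -0.189 -1.03   0.296  0.205 -0.391] 4.732604047013399 2.77512973698683
over-50 [ 0.438 -0.249  0.104] [-0.593 -0.054 -0.884  0.234 -0.139  0.244] 2.0072962005275994e-12 9.82334535969865e-13
place-50 [ 0.438 -0.249  0.015] [-0.593  0.132 -1.011 -0.078 -0.139  0.244] 9.430202544017428e-09 5.831779156478768e-09
over-40 [ 0.435 -0.252  0.104] [-0.681 -0.081 -0.912  0.216 -0.009  0.015] 1.4643094653056266e-10 8.424817442484361e-11
place-40 [ 0.435 -0.252  0.015] [-0.679  0.113 -1.03  -0.087 -0.01   0.016] 0.7915620701818321 0.4945827742925223
over-30 [ 0.431 -0.257  0.104] [-0.772 -0.087 -0.914  0.233  0.123 -0.216] 5.326305837226761e-10 3.072040733006558e-10
place-30 [ 0.431 -0.257  0.015] [-0.77   0.107 -1.03  -0.066  0.121 -0.216] 1.001589853312242 0.6296822932291544
clock 10.15 tcp [0.426 0.033 0.225] q [-0.517 -0.565 -1.026  0.455  0.559 -0.586] F [-0.189 -0.325  0.331] gap 0.0854
shift [7.941 3.493 5.762] turn [ 1.198 17.734  0.218]
```

```bash
cat > plan.py <<'E'
from kin import *
B=65
mid=np.array([.4844,.085,.052]); u=np.array([np.cos(np.radians(14.5)),np.sin(np.radians(14.5)),0])
G=mid-.042*u+[0,0,.006]; T=tilt(14.5,B); z=T.apply([0,0,1]); t=G+.0187*z
W={"pre":(t-.10*z,T),"grasp":(t,T),"l1":(t+[0,0,.02]-.015*u,T),"l2":(t+[0,0,.05]-.05*u,T),"l3":(t+[0,0,.055]-.09*u,T),"l4":(t+[0,0,.12]-.09*u,T)}
for hd in (-50,-40):
    v=np.array([np.cos(np.radians(hd)),np.sin(np.radians(hd)),0]); Th=tilt(hd,B)
    tt=np.array([.458,-.272,.0])-.042*v+.0187*Th.apply([0,0,1])
    W[f"over{hd}"]=(tt+[0,0,.12],Th); W[f"place{hd}"]=(tt+[0,0,.0315],Th)
E
python3 - <<'E'
from plan import *
for n,(p,r) in W.items(): print(n,p,*ik(p,r))
for n in ("pre",): goto(*W[n])
E
```

```text
pre [0.41  0.066 0.132] [-0.162 -0.271 -0.911  0.528  0.171 -0.38 ] 3.615157064722331e-12 1.2543046202720009e-12
grasp [0.451 0.076 0.041] [-0.109 -0.017 -1.     0.177  0.15  -0.33 ] 1.0354773528614635e-12 2.0774198521153872e-13
l1 [0.437 0.073 0.061] [-0.126 -0.091 -0.996  0.257  0.157 -0.346] 2.0816681711721685e-14 2.2777385733065284e-14
l2 [0.403 0.064 0.091] [-0.174 -0.228 -1.001  0.397  0.176 -0.391] 7.296776790891803e-11 4.17807105662339e-11
l3 [0.364 0.054 0.096] [-0.241 -0.327 -1.03   0.493  0.199 -0.457] 1.567782947974843 0.829296840552756
l4 [0.364 0.054 0.161] [-0.245 -0.422 -0.91   0.694  0.203 -0.458] 3.514844465963322e-10 1.7615694769525605e-10
over-50 [ 0.436 -0.246  0.103] [-0.607 -0.024 -0.805  0.367 -0.111  0.242] 6.298742447801714e-09 3.191374457687604e-09
place-50 [ 0.436 -0.246  0.015] [-0.607  0.138 -0.931  0.079 -0.111  0.242] 3.4426899658128537e-07 2.0005543920093435e-07
over-40 [ 0.432 -0.25   0.103] [-0.682 -0.046 -0.828  0.353 -0.007  0.015] 1.0652087485739565e-07 5.819317816853806e-08
place-40 [ 0.432 -0.25   0.015] [-0.682  0.121 -0.956  0.057 -0.007  0.015] 4.510008811178875e-12 2.8880060234369542e-12
clock 10.15 tcp [0.426 0.033 0.225] q [-0.517 -0.565 -1.026  0.455  0.559 -0.586] F [-0.189 -0.325  0.331] gap 0.0854
shift [7.41  3.491 5.859] turn [ 1.19  22.734  0.271]
```

>>> {"op": "send_rows", "data": {"series": [0,1,0,0.4,6,0,1,1,2,0,0.8,12,0,1,3,3.5,2,1.2,18,0.2,1,5,3.5,4,1.2,22.7,0.3,1,7.4,3.5,5.9,1.2,22.7,0.3,1,7.4,3.5,5.9,1.2,22.7,0.3,1,7.4,3.5,5.9,1.2,22.7,0.3,1]}}

```text
clock: 10.73
tcp_pos: [0.4083, 0.068, 0.1298]
orientation: [0.213, -0.124, 0.969, 0.028]
wrist_force: [0.5, -0.2, -0.3]
finger_gap: 0.0849
```

```bash
python3 - <<'E'
from plan import *
goto(*W["pre"]); goto(*W["grasp"])
i=camera_info('wrist'); im=read_camera('wrist'); cv2.imwrite('pics/w5.png',im)
print(proj(i,[[.436,.072,.052],[.465,.08,.072],G]))
E
```

```text
clock 10.73 tcp [0.408 0.068 0.13 ] q [-0.157 -0.27  -0.913  0.527  0.17  -0.378] F [ 0.526 -0.224 -0.296] gap 0.0849
shift [-0.218 -0.254 -0.104] turn [ 0.146 -0.183  0.111]
clock 10.73 tcp [0.408 0.068 0.13 ] q [-0.157 -0.27  -0.913  0.527  0.17  -0.378] F [ 0.526 -0.224 -0.296] gap 0.0849
shift [-0.25  -0.28   9.896] turn [ 0.146 -0.183  0.111]
[[316.082 197.792]
 [316.708 240.561]
 [316.654 209.962]]
```

View pics/w5.png

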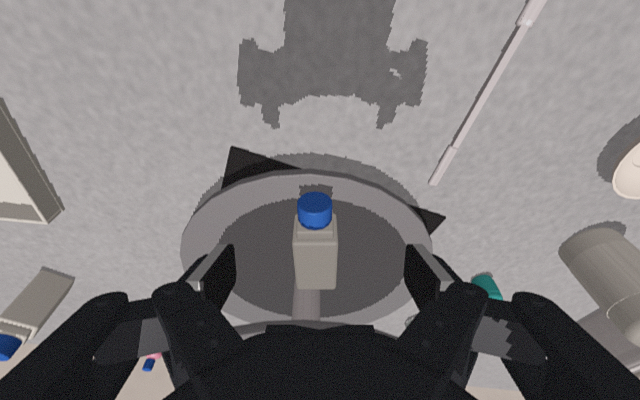

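The view agrees with the model: cap at (314,208), body front edge near y=237 (predicted 240). Next I advance and grip.

>>> {"op": "send_rows", "data": {"series": [-0.25,-0.28,1.5,0,0,0,1,-0.25,-0.28,3.5,0,0,0,1,-0.25,-0.28,5.5,0,0,0,1,-0.25,-0.28,7,0,0,0,1,-0.25,-0.28,8.5,0,0,0,1,-0.25,-0.28,9.4,0,0,0,1,-0.25,-0.28,9.9,0,0,0,1,-0.25,-0.28,9.9,0,0,0,0.85,-0.25,-0.28,9.9,0,0,0,0.7]}}

```text
clock: 11.53
tcp_pos: [0.4551, 0.0746, 0.0447]
orientation: [0.217, -0.123, 0.968, 0.027]
wrist_force: [0.1, 0.5, 0.4]
finger_gap: 0.0638
```

```bash
python3 - <<'E'
from plan import *
goto(*W["grasp"])
E
```

```text
clock 11.53 tcp [0.455 0.075 0.045] q [-0.113 -0.018 -0.989  0.184  0.152 -0.335] F [0.14  0.466 0.423] gap 0.0638
shift [0.44  0.275 0.19 ] turn [-0.066  0.23   0.049]
```

>>> {"op": "send_rows", "data": {"series": [0.35,0.2,0.1,0,0,0,0.6,0.35,0.2,0.1,0,0,0,0.5,0.35,0.2,0.1,0,0,0,0.4,0.35,0.2,0.1,0,0,0,0.3,0.35,0.2,0.1,0,0,0,0.2,0.35,0.2,0.1,0,0,0,0.1,0.35,0.2,0.1,0,0,0,0,0.35,0.2,0.1,0,0,0,0,0.35,0.2,0.1,0,0,0,0], "newtons": 70}}

```text
clock: 12.28
tcp_pos: [0.4511, 0.0762, 0.0415]
orientation: [0.216, -0.124, 0.968, 0.027]
wrist_force: [-6.1, -1.3, 9.0]
finger_gap: 0.0278
```

```bash
python3 - <<'E'
from plan import *
goto(*W["grasp"]); print(fk(K,get_state()["joint_pos"],S)[0])
for n in ("l1","l2","l3","l4"): goto(*W[n])
E
```

```text
clock 12.28 tcp [0.451 0.076 0.042] q [-0.11  -0.018 -1.     0.175  0.151 -0.332] F [-6.095 -1.317  8.961] gap 0.0278
shift [-0.012  0.02   0.06 ] turn [-0.024  0.165  0.067]
[0.452 0.076 0.042]
clock 12.28 tcp [0.451 0.076 0.042] q [-0.11  -0.018 -1.     0.175  0.151 -0.332] F [-6.095 -1.317  8.961] gap 0.0278
shift [ 0.495  0.02  -2.388] turn [-0.024  0.165  0.067]
clock 12.28 tcp [0.451 0.076 0.042] q [-0.11  -0.018 -1.     0.175  0.151 -0.332] F [-6.095 -1.317  8.961] gap 0.0278
shift [ 2.387  0.02  -6.592] turn [-0.024  0.165  0.067]
clock 12.28 tcp [0.451 0.076 0.042] q [-0.11  -0.018 -1.     0.175  0.151 -0.332] F [-6.095 -1.317  8.961] gap 0.0278
shift [ 5.795  0.023 -8.745] turn [-0.024  0.165  0.067]
clock 12.28 tcp [0.451 0.076 0.042] q [-0.11  -0.018 -1.     0.175  0.151 -0.332] F [-6.095 -1.317  8.961] gap 0.0278
shift [  3.031   0.018 -14.628] turn [-0.024  0.165  0.067]
```

>>> {"op": "send_rows", "data": {"series": [0,0,-0.3,0,0,0,0,0.1,0,-0.8,0,0,0,0,0.3,0,-1.4,0,0,0,0,0.5,0,-2.2,0,0,0,0,0.5,0,-2.4,0,0,0,0,0.5,0,-2.4,0,0,0,0]}}

```text
clock: 12.78
tcp_pos: [0.4368, 0.0723, 0.0613]
orientation: [0.216, -0.124, 0.968, 0.027]
wrist_force: [0.6, 0.4, -1.0]
finger_gap: 0.0279
```

```bash
python3 - <<'E'
from plan import *
for n in ("l2","l3","l4"): goto(*W[n])
i=camera_info('wrist'); im=read_camera('wrist')
s=cv2.imread('pics/w5.png'); cv2.imwrite('pics/w6.png',im)
im2=read_camera('side'); a=cv2.resize(im2[170:310,250:450],(800,560),interpolation=2)
b=cv2.resize(im,(640,400)); cv2.imwrite('pics/v6.png',np.hstack([b[100:400,150:500],cv2.resize(im2[190:290,310:430],(360,300),interpolation=2)]))
E
```

```text
clock 12.78 tcp [0.437 0.072 0.061] q [-0.127 -0.092 -0.997  0.253  0.158 -0.348] F [ 0.584  0.442 -1.031] gap 0.0279
shift [ 1.888  0.036 -4.176] turn [-0.049  0.189  0.056]
clock 12.78 tcp [0.437 0.072 0.061] q [-0.127 -0.092 -0.997  0.253  0.158 -0.348] F [ 0.584  0.442 -1.031] gap 0.0279
shift [ 5.295  0.037 -6.331] turn [-0.049  0.189  0.056]
clock 12.78 tcp [0.437 0.072 0.061] q [-0.127 -0.092 -0.997  0.253  0.158 -0.348] F [ 0.584  0.442 -1.031] gap 0.0279
shift [  2.528   0.03  -12.213] turn [-0.049  0.189  0.056]
```

View pics/v6.png

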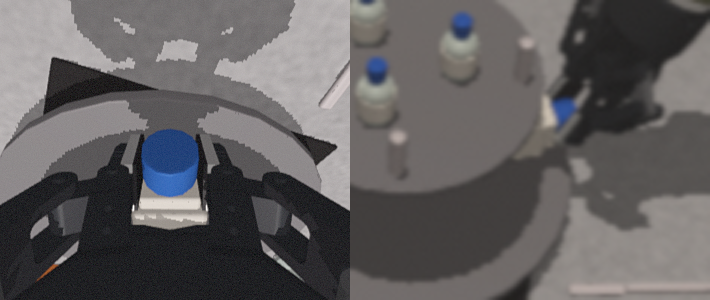

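The bottle is held by the cap (gap steady at 27.9 mm, about 1 N of load). The cap face ellipse ratio of about 0.8 is consistent with it being level, and the vials are upright. I'm pulling it out now.

>>> {"op": "send_rows", "data": {"series": [0.5,0,-1,0,0,0,0,1,0,-2.2,0,0,0,0,1.9,0,-4.2,0,0,0,0,3,0,-4.9,0,0,0,0,4.2,0,-5.7,0,0,0,0,4.9,0,-6.8,0,0,0,0,4.3,0,-8.3,0,0,0,0,3.2,0,-10.7,0,0,0,0,2.5,0,-12.2,0,0,0,0,2.5,0,-12.2,0,0,0,0]}}

```text
clock: 13.72
tcp_pos: [0.3674, 0.0532, 0.1643]
orientation: [0.219, -0.124, 0.968, 0.026]
wrist_force: [0.5, -0.1, -0.7]
finger_gap: 0.0279
```

```bash
python3 - <<'E'
from plan import *
goto(*W["l4"]); goto(W["over-40"][0]+[0,0,.04],W["over-40"][1])
for h in (-10,-20,-30): print(h)
E
```

```text
clock 13.72 tcp [0.367 0.053 0.164] q [-0.246 -0.424 -0.907  0.69   0.204 -0.459] F [ 0.48  -0.089 -0.681] gap 0.0279
shift [0.394 0.152 0.169] turn [-0.179  0.469  0.13 ]
clock 13.72 tcp [0.367 0.053 0.164] q [-0.246 -0.424 -0.907  0.69   0.204 -0.459] F [ 0.48  -0.089 -0.681] gap 0.0279
shift [  2.2   -30.966   1.433] turn [23.07   0.536 49.422]
-10
-20
-30
```

>>> {"op": "send_rows", "data": {"series": [0.1,-1.5,0.1,1.2,0,2.5,0,0.3,-4.6,0.2,3.5,0.1,7.4,0,0.6,-7.7,0.4,5.8,0.1,12.4,0,0.8,-10.8,0.5,8.1,0.2,17.3,0,1,-14,0.7,10.4,0.2,22.2,0,1.2,-17,0.8,12.7,0.3,27.2,0,1.4,-20,0.9,15,0.3,32,0,1.7,-23.5,1.1,17.5,0.4,37.6,0,1.9,-27,1.3,20.1,0.5,43,0,2.2,-30,1.4,22.4,0.5,48,0]}}

```text
clock: 14.55
tcp_pos: [0.4265, -0.2419, 0.1372]
orientation: [0.201, 0.324, 0.922, -0.072]
wrist_force: [-0.3, 0.2, 0.0]
finger_gap: 0.0273
```

>>> {"op": "send_rows", "data": {"series": [0,0,0,0,0,0,0,0,0,0,0,0,0,0]}}

```text
clock: 14.72
tcp_pos: [0.4263, -0.2405, 0.137]
orientation: [0.2, 0.322, 0.923, -0.071]
wrist_force: [-1.0, 0.2, -0.8]
finger_gap: 0.0279
```

```bash
python3 - <<'E'
from plan import *
goto(*W["over-40"]); goto(*W["place-40"])
im=read_camera('scene'); i=camera_info('scene')
a=im[150:370,120:420]; cv2.imwrite('pics/s7.png',cv2.resize(a,(780,572),interpolation=2))
for c in ("scene","side"):
    if c=="side": read_camera(c)
    for d in silhouettes(c,"tray")[:1]: print(c,d["p"],d["box"])
E
```

```text
clock 14.72 tcp [ 0.426 -0.24   0.137] q [-0.678 -0.107 -0.777  0.472  0.001 -0.007] F [-0.966  0.169 -0.804] gap 0.0279
shift [ 0.468 -0.399  3.517] turn [ 0.517 -0.472  1.467]
clock 14.72 tcp [ 0.426 -0.24   0.137] q [-0.678 -0.107 -0.777  0.472  0.001 -0.007] F [-0.966  0.169 -0.804] gap 0.0279
shift [ 4.141 -0.377 11.568] turn [ 0.517 -0.472  1.467]
scene 0.67 [142.4, 257.5, 123.6, 91.7]
side 0.76 [321.7, 126.7, 82.0, 49.5]
```

View pics/s7.png

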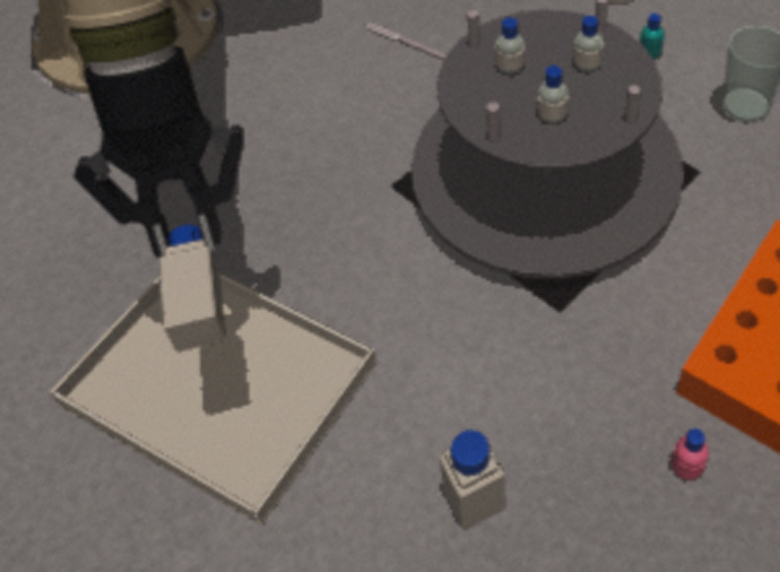

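The bottle is held over the tray (crop (188,285)), the tray is clear beneath it, and the carousel and vials look intact. I'm lowering it in stages.

>>> {"op": "send_rows", "data": {"series": [0.5,-0.1,1.5,0.1,-0.1,0.3,0,1.1,-0.2,3.2,0.2,-0.2,0.6,0,1.7,-0.3,5,0.3,-0.3,0.9,0,2.3,-0.4,6.7,0.4,-0.4,1.2,0,2.9,-0.4,8.4,0.5,-0.5,1.5,0,3.4,-0.4,9.7,0.5,-0.5,1.5,0,3.6,-0.4,10.5,0.5,-0.5,1.5,0,3.6,-0.4,10.5,0.5,-0.5,1.5,0]}}

```text
clock: 15.58
tcp_pos: [0.4312, -0.2486, 0.0263]
orientation: [0.203, 0.333, 0.918, -0.074]
wrist_force: [-1.0, 0.3, -0.9]
finger_gap: 0.028
```

```bash
python3 - <<'E'
from plan import *
goto(*W["place-40"])
E
```

```text
clock 15.58 tcp [ 0.431 -0.249  0.026] q [-0.68   0.094 -0.941  0.1   -0.007  0.015] F [-0.993  0.265 -0.861] gap 0.0280
shift [ 0.363 -0.075  1.126] turn [ 0.054 -0.019  0.065]
```

>>> {"op": "send_rows", "data": {"series": [0.1,0,0.3,0,0,0,0,0.2,0,0.5,0,0,0,0,0.27,0,0.7,0,0,0,0,0.34,0,0.9,0,0,0,0,0.36,0,1,0,0,0,0,0.36,0,1,0,0,0,0]}}

```text
clock: 16.08
tcp_pos: [0.4334, -0.2511, 0.0177]
orientation: [0.205, 0.334, 0.917, -0.074]
wrist_force: [-0.7, -0.7, -0.7]
finger_gap: 0.0278
```

```bash
python3 - <<'E'
from plan import *
goto(*W["place-40"]); print(get_state()["ft_torque"])
E
```

```text
clock 16.08 tcp [ 0.433 -0.251  0.018] q [-0.681  0.117 -0.949  0.064 -0.007  0.015] F [-0.678 -0.68  -0.663] gap 0.0278
shift [ 0.295 -0.022  0.204] turn [ 0.023  0.195 -0.003]
[ 0.338  0.385 -0.049]
```

>>> {"op": "send_rows", "data": {"series": [0.05,0,0.1,0,0,0,0,0.1,0,0.2,0,0,0,0,0.12,0,0.28,0,0,0,0,0.12,0,0.28,0,0,0,0]}}

```text
clock: 16.42
tcp_pos: [0.4333, -0.251, 0.0143]
orientation: [0.205, 0.334, 0.917, -0.074]
wrist_force: [-1.1, -0.7, -2.0]
finger_gap: 0.0275
```

```bash
python3 - <<'E'
from plan import *
goto(*W["place-40"]); print(get_state()["ft_torque"])
E
```

```text
clock 16.42 tcp [ 0.433 -0.251  0.014] q [-0.681  0.125 -0.953  0.054 -0.007  0.015] F [-1.126 -0.738 -2.049] gap 0.0275
shift [ 0.143 -0.02  -0.091] turn [ 0.021  0.164 -0.007]
[0.283 0.425 0.01 ]
```

>>> {"op": "send_rows", "data": {"series": [0.03,0,0.06,0,0,0,0,0.06,0,0.13,0,0,0,0,0.06,0,0.13,0,0,0,0,0.06,0,0.13,0,0,0,0]}}

```text
clock: 16.75
tcp_pos: [0.4336, -0.2513, 0.0136]
orientation: [0.205, 0.334, 0.917, -0.075]
wrist_force: [-2.2, 2.4, 5.6]
finger_gap: 0.0276
```

```bash
python3 - <<'E'
from plan import *
goto(*W["place-40"]); print(get_state()["ft_torque"])
im=read_camera('scene'); b=read_camera("side")
cv2.imwrite('pics/v8.png',np.vstack([cv2.resize(im[210:320,150:310],(800,550),interpolation=2)])); cv2.imwrite('pics/side8.png',b)
i=camera_info('scene')
E
```

```text
clock 16.75 tcp [ 0.434 -0.251  0.014] q [-0.681  0.127 -0.954  0.049 -0.007  0.015] F [-2.203  2.369  5.576] gap 0.0276
shift [ 0.15  -0.023 -0.176] turn [0.015 0.239 0.002]
[ 0.292  0.445 -0.073]
```

View pics/v8.png

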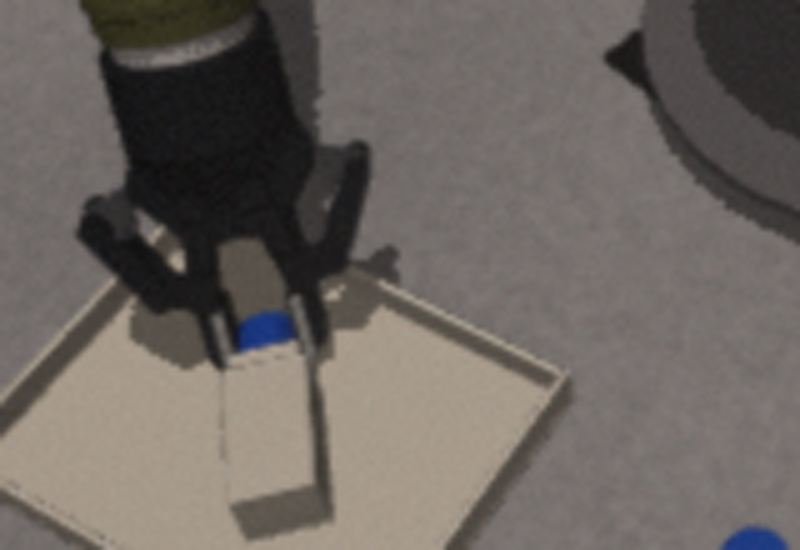

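There is contact with the floor (Fz rose to +5.6 N) and the bottle lies in the tray near its centre, crop (268,420). I release gently and back off.

>>> {"op": "send_rows", "data": {"series": [0,0,0,0,0,0,0.34,0,0,0,0,0,0,0.4,0,0,0,0,0,0,0.5,0,0,0,0,0,0,0.6,0,0,0,0,0,0,0.6,0,0,0,0,0,0,0.6], "newtons": 20}}

```text
clock: 17.35
tcp_pos: [0.4334, -0.2511, 0.013]
orientation: [0.205, 0.334, 0.917, -0.074]
wrist_force: [-0.4, -0.1, 0.0]
finger_gap: 0.0514
```

>>> {"op": "send_rows", "data": {"series": [0,0,-0.5,0,0,0,0.6,0,0,-1.5,0,0,0,0.6,0,0,-3,0,0,0,0.6,0,0,-5,0,0,0,0.6,0,0,-8,0,0,0,0.6,0,0,-11,0,0,0,0.6,0,0,-13,0,0,0,0.6,0,0,-13,0,0,0,0.6,0,0,-13,0,0,0,0.6]}}

```text
clock: 18.1
tcp_pos: [0.3917, -0.216, 0.1324]
orientation: [0.207, 0.334, 0.917, -0.075]
wrist_force: [0.1, 0.1, 0.1]
finger_gap: 0.051
```

```bash
python3 - <<'E'
from h import *
goto(np.zeros(3),down(0))
im=[read_camera('scene')]; i=camera_info('scene')
for l,zz in (("tray",.012),("bottle",.03),("spare_bottle",.05),("weigh_boat",.01),("wash_bottle",.085),("beaker",.05),("spatula",0)):
    for d in silhouettes("scene",l)[:3]:
        ys,xs=np.nonzero(d["pixels"]); print(l,round(d["p"],2),d["box"],ray(i,(xs.mean(),ys.mean()),zz)[:2])
read_camera('side'); im.append(read_camera('scene'))
print('carousel motion diff',np.abs(im[0][150:270,270:390].astype(int)-im[1][150:270,270:390]).mean())
cv2.imwrite('pics/s9.png',cv2.resize(im[1][130:360,130:450],(800,575),interpolation=2))
E
```

```text
clock 18.10 tcp [ 0.392 -0.216  0.132] q [-0.678 -0.202 -0.872  0.458 -0.008  0.018] F [0.112 0.116 0.067] gap 0.0510
shift [45.329 -8.623 -6.874] turn [11.106 23.75  49.166]
tray 0.61 [140.0, 250.6, 128.2, 101.4] [ 0.46  -0.283]
bottle 0.61 [198.1, 273.8, 18.7, 41.1] [ 0.47  -0.282]
bottle 0.28 [278.8, 148.9, 103.7, 106.5] [0.559 0.108]
spare_bottle 0.79 [292.2, 318.9, 21.3, 36.3] [ 0.713 -0.237]
weigh_boat 0.79 [305.2, 127.7, 24.2, 16.5] [0.329 0.377]
weigh_boat 0.37 [196.6, 271.9, 21.0, 45.7] [ 0.456 -0.276]
wash_bottle 0.59 [347.7, 102.9, 21.4, 52.4] [0.469 0.409]
wash_bottle 0.24 [192.9, 269.9, 25.0, 49.9] [ 0.501 -0.296]
beaker 0.92 [398.8, 161.4, 25.1, 36.2] [0.696 0.328]
beaker 0.47 [197.0, 273.4, 20.3, 43.3] [ 0.481 -0.287]
spatula 0.64 [263.3, 157.5, 31.0, 13.1] [0.289 0.186]
carousel motion diff 1.701111111111111
```

View pics/s9.png

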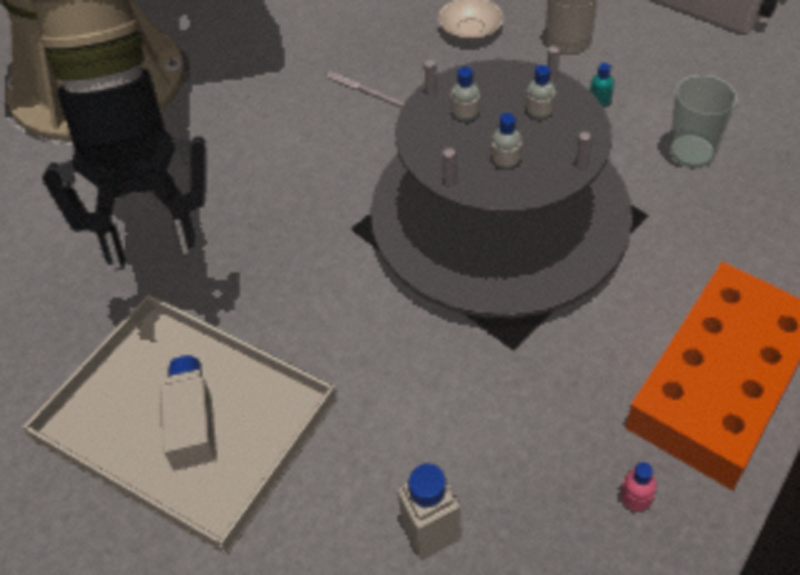

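All good: the bottle lies in the tray at crop (185,410), the pegs are unmoved between 14.7 s and 18.2 s, and the vials are upright. Handing in.

```bash
python3 -c "
from workcell import *
print(hand_in())"
```

```text
the job is handed in; nothing more can be done
None
```

The fallen bottle now lies in the white tray, and I handed the job in after about 18 s of the 72 s allowed; no verdict was reported.

- **What I did:** I gripped one of the carousel's pegs and swung it about 160° clockwise, at roughly 1 rad/s. Then I took the bottle by its cap with the tool pointing 65° below horizontal and pulled it out from under the upper deck. I lowered it level into the tray until the wrist force showed contact, and released it.
- **Last checks:** In the final picture the bottle lies about 1 cm from the tray centre. The front peg is at the same pixel at 14.7 s and 18.2 s, so the carousel is still. The three vials are upright, the five bystanders are within a few millimetres of where they started, and the wrist force is near zero.
- **What went wrong on the way:** My first approach, at 40°, ran joint 3 into its limit, so I worked out the arm's reach and re-planned at 65°. The networks gave a few low-confidence false hits (for example "beaker" on the bottle), which I ignored after comparing them with the picture.

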